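# Clear the collecting tray and tip the next lot into it

### The job

Do the line clearance at the dump station: take the pull hook from its rest, hook it into the finger hole of the closed collecting tray, draw the tray fully out and put the hook back in its rest. Move the steel nut that was left in the tray to the round parts dish, and push the tray fully home again. Only then push the dump cup backwards past its catch and right over so that its three clips drop into the tray, and let the cup swing back upright; leave the other things on the bench as they are.

Things in the scene. Friction and masses are not known exactly. Their poses are not given: they have to be found in the camera images.
- station: Dump station: grey sheet-steel frame fixed to the bench, 200 (x) x 140 (y) mm, roof top z = 76. Origin: centre of its underside; x points from its front to its back. Front edges at x = -100. The cup swings over a roof opening (x -32 to 66) between cheeks 122 high at y = +-53; deflector 117 high behind it at x = 66 to 75; catch bracket 119 high before it at x = -90 to -58, y = 24 to 50.
- tray (a joint): Steel tray's travel along the station's -x: 0 = home, 0.09 m = fully out at its stop; starts at 0 to 8 mm, 2 N friction, stays where left. Inside y +-59, x -100 to 77 when home, floor top z = 12, sides up to z = 52. Front panel 128 wide, 3 thick, z = 9 to 72, face at station x = -103 when home, bright aluminium, flat, no handle, only the finger hole.
- finger_hole (a point): Centre of the finger hole in the tray's front panel (moves with the tray; axes as the station's), 47 mm above the bench. The hole is upright, 22 mm wide (y) and 34 mm high (z = 30 to 64), through the 3 mm panel.
- tray_floor (a point): Point on the top of the tray's floor, in the middle of the tray (moves with the tray, axes as the station's).
- dump_cup (a joint): Angle of the dump cup: 0 = upright, mouth up; 1.9 rad = stop, tipped right over to the back. A spring drives it back to 0 (0.18 N m at 0, 0.28 N m at 1.9). In the first 0.2 rad a bar on it must push a sprung roller aside, which asks about as much again (10 N at the pad in all). Let go, it swings back by itself and snaps in under the roller.
- cup_pivot (a point): Cup's pivot axis (along station y), 108 mm above the bench. Cup: steel scoop 100 mm wide; upright, from the pivot: flat front wall, outer face x = -48, z = -23 to rim 46; floor top z = -20, x = -45 to 5; then a ramp up to the rear lip x = 50, z = 12. Tipping, the front rim goes up, over and down at the back; the clips slide over the lip into the tray between about 1.2 and 1.9 rad.
- cup_pad (a point): Middle of the rubber push pad (52 x 24 mm) on the cup's front wall, 50 mm before and 30 mm above the pivot when upright; moves with the cup. Push here towards the back with closed fingers, follow the arc about the pivot, and end by pressing down from above.
- pull_hook: Pull hook. Origin: centre of its black handle, 80 long (x) x 18 wide (y) x 22 mm high. A 6 mm steel rod leaves the +x end, steps down and runs level 30 mm below the handle's middle from x = 60 to 95, then bends straight down. 120 g. It lies level in its rest, bent end down; grip it across the middle of the handle from above.
- hook_tip (a point): Lowest point of the hook's bent-down end: 95 mm ahead (+x) of the handle's middle and 49 mm below it; the end reaches 16 mm below the underside of the level rod.
- hook_rest: Rest of the pull hook, fixed to the bench: dark base plate 92 x 48 mm with two forks at x = +-30 (each 3 mm thick), open at the top, 64 mm high, 25 mm wide inside, flared at the tops. Origin: centre of its underside; the hook lies along its x, rod end towards +x.
- rest_seat (a point): Where the middle of the handle (the hook's origin) lies when the hook is in its rest: 58 mm above the bench over the middle of hook_rest.
- nut_0: Steel hexagon nut, 24 mm across flats, 12 mm thick, lying flat in the front part of the tray (so under the roof until the tray is out). Origin: centre of its underside; a pair of flats faces along its x, and every 60 degrees.
- mag_tray: Round steel parts dish, 115 mm across, rim 18 mm high, floor 2 mm, held to the bench by its magnet, a few screws in it. Origin: centre of its underside.
- clip_1: Small plastic clip, 26 x 42 x 19 mm, one of three in the dump cup. Origin: centre of its underside.
- clip_3: Same, second clip in the dump cup.
- clip_4: Same, third clip in the dump cup.
- feeler_block: Bystander: small steel gauge block, 22 x 50 x 18 mm. Origin: centre of its underside.
- oiler: Bystander: standing oiler bottle, 35 mm across, 114 mm high. Origin: centre of its underside.

How it is judged:
On the way, in this order (a step that is already met when the one before it is completed fails the run):
1. the hook is drawing the tray out (value of joint tray above 0.015 m and contact force between pull_hook and station above 0.3 N), for 0.05 s.
2. the tray is fully out (value of joint tray above 0.083 m), for 0.1 s.
3. the hook is back in its rest, the tray still out (distance between pull_hook and rest_seat below 0.012 m and angle between the x axis of pull_hook and the x axis of hook_rest, either way round below 0.2 rad and contact force between the fingers and pull_hook below 0.05 N and value of joint tray above 0.08 m), for 0.2 s.
4. the nut lies in the round dish, let go, the tray still out (horizontal distance between nut_0 and mag_tray below 0.045 m and z of nut_0 in the frame of mag_tray between -0.003 and 0.02 m and contact force between the fingers and nut_0 below 0.05 N and value of joint tray above 0.07 m), for 0.2 s.
5. the tray is fully home (value of joint tray below 0.004 m), for 0.2 s.
6. the dump cup is pushed right over (value of joint dump_cup above 1.4 rad), for 0.05 s.
At the end, for the whole second after the job is handed in: The three clips lie at rest inside the tray, the tray is home within 5 mm, the cup upright within 0.06 rad, the nut at rest in the round dish (within 45 mm of its middle), the hook in its rest (handle middle within 12 mm of the seat, along the rest within 0.2 rad) (x of clip_1 in the frame of tray_floor between -0.09 and 0.09 m and y of clip_1 in the frame of tray_floor between -0.06 and 0.06 m and z of clip_1 in the frame of tray_floor between -0.005 and 0.055 m and x of clip_3 in the frame of tray_floor between -0.09 and 0.09 m and y of clip_3 in the frame of tray_floor between -0.06 and 0.06 m and z of clip_3 in the frame of tray_floor between -0.005 and 0.055 m and x of clip_4 in the frame of tray_floor between -0.09 and 0.09 m and y of clip_4 in the frame of tray_floor between -0.06 and 0.06 m and z of clip_4 in the frame of tray_floor between -0.005 and 0.055 m and horizontal distance between nut_0 and mag_tray below 0.045 m and z of nut_0 in the frame of mag_tray between -0.003 and 0.02 m and distance between pull_hook and rest_seat below 0.012 m and angle between the x axis of pull_hook and the x axis of hook_rest, either way round below 0.2 rad and value of joint tray below 0.005 m and value of joint dump_cup below 0.06 rad and linear speed of nut_0 below 0.02 m/s and linear speed of each of clip_1, clip_3, clip_4 below 0.03 m/s); the robot touches nothing.
It fails at once if the cup is tipped while the tray is not home (value of joint dump_cup above 0.5 rad and value of joint tray above 0.015 m).
It fails at once if a clip falls beside the station (horizontal distance between any of clip_1, clip_3, clip_4 and tray_floor above 0.2 m).
It fails at once if the gauge block or the oiler is knocked away (distance of any of feeler_block, oiler from where it was at the start of the episode above 0.025 m).
It also fails if it takes over 72 s, if anything falls off the work surface, if the arm or the gripper's body presses on something with over 40 N, if the wrist force passes 120 N, or if a joint passes its speed limit or range.

### The arm

A 7-joint arm with a two-finger parallel gripper is mounted at the origin on a cart in front of the work surface, level with it; the furniture and walls round the work are solid. World frame = base frame: x ahead of the robot, y to its left, z up, the work surface at z = 0. Lengths are in m, angles in rad, forces in N, time in s.
With the tool pointing down it reaches from about 0.4 to 0.85 m from the base axis. Payload 10.4 kg.
Tool frame: the origin (TCP) lies at the very end of the fingers, on their centre line; the grasp point (between the pads) lies ctrl.pinch_z behind it (ctrl.pinch_z is the distance from the TCP to the grasp point, in m); z points along the fingers, y is the line along which they close (so a half turn about z gives the same grasp; the last joint's range is limited). The gripper opens to 87 mm and grips with 3 to 60 N. Pads are 19 mm wide; open, the fingers measure 117 mm over their backs; the gripper's body (75 mm by 190 mm) begins 51 mm behind the grasp point.
Start: joints at [-0.023, 0.332, -0.065, 1.46, 0.022, 1.35, -0.088], TCP at [0.625, 0, 0.189] pointing down, gripper open.
Joint ranges: [-2.6, 2.6], [-0.5, 2.12], [-1.47, 1.34], [0.16, 2.42], [-1.27, 4.41], [0.06, 2.06], [-2.6, 2.6]. Speed limits (rad/s): [2.22, 2.22, 2.79, 2.79, 3.14, 3.14, 3.14].

### API

Orientations are given as a unit quaternion [x, y, z, w].
In Python, from workcell import ctrl gives the robot as it stands.
- The arm moves only by the tool nudge_tcp, called after "Emit:" in YAML: its name, and indented under it one key for each argument. Schema: {"type":"object","properties":{"moves":{"type":"array","items":{"type":"array","prefixItems":[{"type":"array","items":{"type":"number"},"minItems":3,"maxItems":3},{"type":"number"},{"type":"number"}],"minItems":3,"maxItems":3},"minItems":1,"maxItems":10},"grip_n":{"type":"number"},"only":{"type":"string"},"quiet":{"type":"boolean"},"lines":{"type":"string"}},"required":["moves"],"additionalProperties":false}. moves is a list of rows, 1 to 10 of them, each written [[dx, dy, dz], turn, opening]: dx, dy, dz in cm, then a turn about the tool's z in units of 0.05 rad, then the opening from 0.0 (shut) to 1.0 (fully open); each row is the pose to reach, as a shift and turn from the pose commanded when the call began, along the tool's axes at that moment; what a row does not reach only later rows make up. A row lasts 1/8 s, in which the tool goes at most 0.0625 m and 0.188 rad, less where a joint would pass 70% of its speed; a pose out of reach is approached as far as the arm can. The fingers move at their own pace and stop on an object; grip_n is the grip in N (left out, the last holds). Time passes only in rows, so rows that do not move let the fingers close. The tool returns the time, the measured TCP pose, the force, the opening and the grip force at its end. only (a regular expression) keeps the lines of the reply that match it, lines (a string "A,B") keeps lines A to B, and quiet returns only ok. Input that does not fit is refused with a message, and nothing moves.
- ctrl.get_state(): the state, without advancing time (a new reading comes with each control period).
- ctrl.capture(name): name is "scene" or "side" or "wrist"; returns a dict with "image" (420x560x3 uint8, red, green, blue), "depth" (420x560 float32, m along the optical axis (not along the pixel's ray), 0 where there is no reading), "K" (3x3 intrinsics, pixels), "dist" ([k1, k2, p1, p2, k3] as OpenCV has them; the pictures are not rectified), "R" (3x3) and "t" (3): a world point X has camera coordinates R X + t; the wrist camera has in their place "T_tool_cam" (4x4, takes a point from camera to tool coordinates, whose origin is the TCP and whose axes are the flange's). Camera axes: x right, y down, z forward; pixel columns grow to the right and rows downward; lengths in m; the calibration is good to about 2 mm. A picture is of the moment at which its call begins: read the wrist's pose just before it.
- ctrl.hand_in(): hands the job in; it is judged then, once.
The state is a dict: "clock": time; "qpos": joint angles; "dq": joint speeds; "joint_efforts": joint torques, N m; "eef_pos": TCP position; "orientation": TCP orientation; "ft_force": force on the tool from outside, world axes, zero at the start; "ft_torque": the same for the moment, N m; "finger_gap": opening from 0.0 (shut) to 1.0 (fully open); "finger_force": force on a finger pad.
Only numpy, scipy, OpenCV 4.12 (cv2) and the standard library are available. Lean on these libraries where they do the work, as an engineer would, in place of code of your own. Each camera call takes 0.05 s, during which the arm holds its last target. There are 200 camera calls.

## Working session

There is one attempt and no reset: what is moved stays moved. The work goes in short steps, Python scripts to look and compute and a tool call to move; the robot and the scene stay as the last step left them, time stands still between calls to the robot, and variables do not carry over. Pictures are saved under pics/ and viewed, at most 10 in all, crops included, and the job is handed in when it is done.

```bash
ls; mkdir -p pics; cat > h.py <<'E'
import numpy as np,cv2,pickle
from scipy.spatial.transform import Rotation as Ro
from workcell import ctrl
def cap(n):
    s=ctrl.get_state(); c=ctrl.capture(n)
    if n=="wrist":
        T=np.eye(4);T[:3,:3]=Ro.from_quat(s["orientation"]).as_matrix();T[:3,3]=s["eef_pos"]
        M=np.linalg.inv(T@np.array(c["T_tool_cam"])); c["R"]=M[:3,:3]; c["t"]=M[:3,3]
    return c
def save(c,f): cv2.imwrite(f,c["image"][:,:,::-1])
def rays(c,px):
    px=np.array(px,float).reshape(-1,1,2)
    u=cv2.undistortPoints(px,np.array(c["K"]),np.array(c["dist"])).reshape(-1,2)
    R=np.array(c["R"]);o=-R.T@np.array(c["t"])
    return o,np.c_[u,np.ones(len(u))]@R
def plane(c,px,z):
    o,d=rays(c,px); return o+d*((z-o[2])/d[:,2])[:,None]
def cloud(c):
    h,w=c["depth"].shape; g=np.stack(np.meshgrid(np.arange(w),np.arange(h)),-1).reshape(-1,2)
    o,d=rays(c,g); P=o+d*c["depth"].reshape(-1,1); P[c["depth"].ravel()==0]=np.nan
    return P.reshape(h,w,3)
def tool(p,cur=None):
    "shift to p in tool axes"
    s=ctrl.get_state(); return Ro.from_quat(s["orientation"]).inv().apply(np.array(p)-s["eef_pos"])
E
python3 - <<'E'
from h import *
s=ctrl.get_state();print(s,ctrl.pinch_z)
for n in ("scene","side","wrist"):
    c=cap(n); save(c,f"pics/{n}0.png"); pickle.dump(c,open(n+"0.pkl","wb"))
    print(n,-np.array(c["R"]).T@c["t"], np.array(c["R"])[2], c["K"][0][0])
print(Ro.from_quat(s["orientation"]).as_matrix().round(3))
E
```

```text
pics
workcell.py
{'clock': 0.0, 'qpos': array([-0.02261429,  0.33286731, -0.0646625 ,  1.46091996,  0.0215989 ,
        1.34992231, -0.08850651]), 'dq': array([-4.17148694e-04,  4.17096356e-05,  1.23428183e-03,  1.30786144e-03,
        8.64374420e-04, -2.95767656e-04,  6.79966273e-04]), 'joint_efforts': array([-1.20520472e-04, -6.23245955e+01,  2.44190963e-02, -3.89891267e+01,
       -6.13984605e-02,  3.97891912e-02,  1.87085252e-04]), 'eef_pos': array([ 6.24566743e-01, -2.20271825e-05,  1.88166938e-01]), 'orientation': array([ 7.07109210e-01,  7.07103995e-01, -5.29352789e-04, -4.74516197e-04]), 'ft_force': array([-0.53987165, -0.38075477, -0.07152604]), 'ft_torque': array([0.0196153 , 0.01000195, 0.04074891]), 'finger_force': 0.0, 'finger_gap': 0.9979124399682258} 0.0187
scene [-0.24159827  0.78231344  1.04464704] [ 0.51870309 -0.55068903 -0.65397913] 525.2323350130808
side [ 0.3770141  -0.82271095  0.74528038] [ 0.14791032  0.78118074 -0.60653045] 435.2842608576561
wrist [0.62409832 0.06575299 0.38295029] [-0.00112458 -0.24284834 -0.97006362] 327.27388214055816
[[ 0.     1.    -0.001]
 [ 1.    -0.    -0.   ]
 [-0.    -0.001 -1.   ]]
```

View pics/scene0.png

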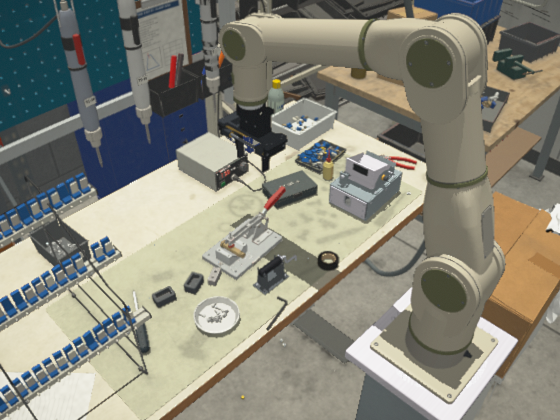

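View pics/side0.png

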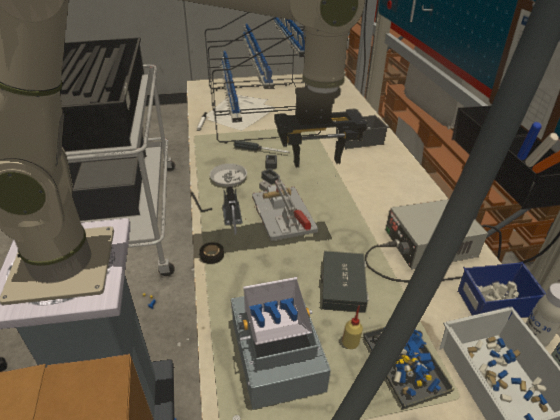

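```bash
python3 - <<'E'
from h import *
a=pickle.load(open("scene0.pkl","rb"));b=pickle.load(open("side0.pkl","rb"))
A=cv2.resize(a["image"][140:220,310:430],None,fx=4.6,fy=4.6,interpolation=2)
B=cv2.resize(b["image"][265:410,215:345],None,fx=4,fy=4,interpolation=2)
C=cv2.resize(a["image"][240:340,180:345],None,fx=2.3,fy=2.3,interpolation=2)
D=np.zeros((600,400+552-150,3),np.uint8)
D[:B.shape[0],:B.shape[1]][:580]=B[:580]
o=np.zeros((600,800,3),np.uint8)
B=cv2.resize(B,(400,446));A=cv2.resize(A,(400,267));C=cv2.resize(C,(400,242))
o[:446,:400]=B;o[:267,400:]=A;o[300:542,400:]=C
cv2.imwrite("pics/crop1.png",o[:,:,::-1])
E
```

```text
(no output)
```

View pics/crop1.png

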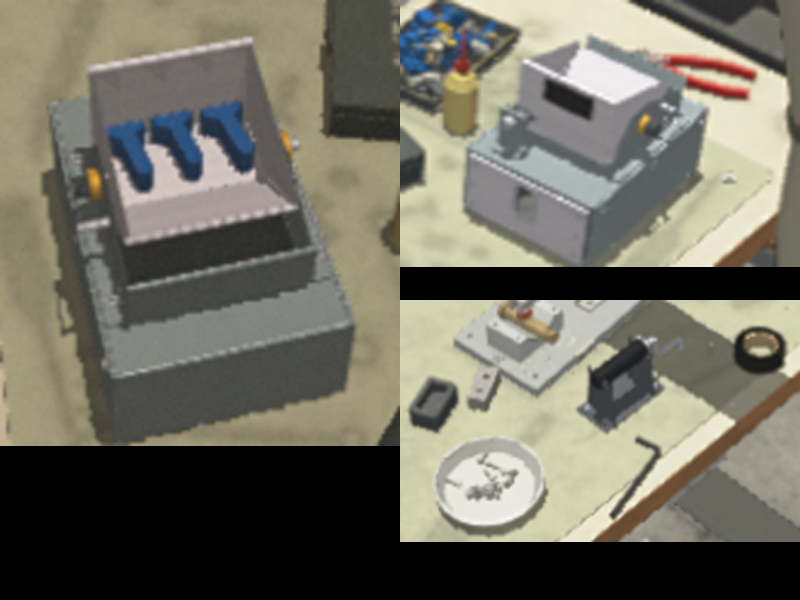

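```bash
cat > m.py <<'E'
from h import *
a=pickle.load(open("scene0.pkl","rb"));b=pickle.load(open("side0.pkl","rb"))
PA,PB=cloud(a),cloud(b)
f=lambda v:np.round(v,4)
# picked pixels
for n,P,px in (("roofback side",PB,(290,372)),("frontpanel sc",PA,(340,200)),("pad",PA,(360,169)),("handle",PA,(273,263)),("dish",PA,(218,317)),("oiler",PA,(328,170)),("block?",PA,(215,275)),("bench",PA,(320,300))):
    print(n,f(P[px[1],px[0]]))
E
python3 m.py
python3 - <<'E'
from m import *
for nm,P in (("scene",PA),("side",PB)):
    Q=P.reshape(-1,3)
    m=(abs(Q[:,2]-.076)<.004)&(abs(Q[:,0]-.6)<.3)&(Q[:,1]<-.15)&(Q[:,1]>-.6)
    print(nm,"roof",m.sum(),f(np.nanmin(Q[m],0)),f(np.nanmax(Q[m],0)),f(np.nanmedian(Q[m],0)))
    m2=np.zeros(P.shape[:2],np.uint8); m2.ravel()[m]=255
    n,l,st,ce=cv2.connectedComponentsWithStats(m2)
    for i in np.argsort(-st[1:,4])[:3]+1:
        pts=P[l==i][:,:2].astype(np.float32)
        print(st[i],cv2.minAreaRect(pts*1000))
E
```

```text
roofback side [ 0.4815 -0.4213  0.0754]
frontpanel sc [ 0.4886 -0.2307  0.035 ]
pad [ 0.4613 -0.2777  0.1412]
handle [0.4235 0.1234 0.0702]
dish [0.4329 0.3077 0.0071]
oiler [ 0.6152 -0.3233  0.0351]
block? [0.5373 0.2268 0.0181]
bench [ 0.6997 -0.448  -0.7983]
roofback side [ 0.4815 -0.4213  0.0754]
frontpanel sc [ 0.4886 -0.2307  0.035 ]
pad [ 0.4613 -0.2777  0.1412]
handle [0.4235 0.1234 0.0702]
dish [0.4329 0.3077 0.0071]
oiler [ 0.6152 -0.3233  0.0351]
block? [0.5373 0.2268 0.0181]
bench [ 0.6997 -0.448  -0.7983]
scene roof 759 [ 0.3941 -0.5811  0.072 ] [ 0.8996 -0.1509  0.08  ] [ 0.4503 -0.2804  0.0756]
[330 169  73  35 625] ((469.140625, -332.31805419921875), (141.7757110595703, 205.24240112304688), 3.3090789318084717)
[302 120  18  12  32] ((793.94482421875, -443.6737365722656), (13.762558937072754, 100.87772369384766), 5.271860122680664)
[276 123  18  10  32] ((856.144775390625, -366.5202331542969), (86.45578002929688, 15.962754249572754), 2.7297582626342773)
side roof 3010 [ 0.397  -0.5875  0.072 ] [ 0.8997 -0.1519  0.08  ] [ 0.496  -0.4139  0.076 ]
[ 231  296   99   93 2115] ((473.9731140136719, -335.435791015625), (141.969482421875, 202.4379425048828), 4.227527618408203)
[443 312  68 108 676] ((811.512939453125, -450.43084716796875), (225.97996520996094, 97.95152282714844), 66.302490234375)
[535 411  25   9  94] ((875.6917114257812, -583.2156372070312), (47.59833526611328, 8.554460525512695), 0.5769168734550476)
```

```bash
python3 - <<'E'
from m import *
for nm,c,P in (("scene",a,PA),("side",b,PB)):
    g=c["image"].max(2)
    m=(g<60)&(abs(P[...,0]-.43)<.1)&(abs(P[...,1]-.12)<.1)&(P[...,2]>.052)&(P[...,2]<.08)
    q=P[m][:,:2]; print(nm,"handle",m.sum(),cv2.minAreaRect((q*1000).astype(np.float32)), f(P[m][:,2].max()))
    m=(abs(P[...,0]-.43)<.1)&(abs(P[...,1]-.31)<.1)&(P[...,2]>.014)&(P[...,2]<.022)
    q=(P[m][:,:2]*1000).astype(np.float32); print("dish",m.sum(),cv2.minEnclosingCircle(q))
    m=(abs(P[...,0]-.615)<.05)&(abs(P[...,1]+.32)<.05)&(P[...,2]>.03)&(P[...,2]<.12)
    print("oiler",f(np.median(P[m],0)))
    # front panel line fit
    m=(abs(P[...,0]-.48)<.07)&(abs(P[...,1]+.23)<.03)&(P[...,2]>.012)&(P[...,2]<.07)
    if m.sum()>20:
        q=(P[m][:,:2]*1000).astype(np.float32);print("panel",m.sum(),cv2.fitLine(q,cv2.DIST_HUBER,0,.01,.01).ravel(),q.min(0),q.max(0))
E
```

```text
roofback side [ 0.4815 -0.4213  0.0754]
frontpanel sc [ 0.4886 -0.2307  0.035 ]
pad [ 0.4613 -0.2777  0.1412]
handle [0.4235 0.1234 0.0702]
dish [0.4329 0.3077 0.0071]
oiler [ 0.6152 -0.3233  0.0351]
block? [0.5373 0.2268 0.0181]
bench [ 0.6997 -0.448  -0.7983]
scene handle 195 ((426.41754150390625, 129.6025848388672), (24.559362411499023, 74.89315032958984), 9.49966049194336) 0.0716
dish 238 ((463.9354248046875, 292.60760498046875), 88.60835266113281)
oiler [ 0.6186 -0.3248  0.0518]
panel 495 [ 9.9779117e-01  6.6428937e-02  4.7008737e+02 -2.3220535e+02] [ 410.24567 -259.55478] [ 536.5284  -224.63368]
side handle 117 ((428.2308044433594, 121.23301696777344), (31.24856948852539, 74.18343353271484), 6.658566951751709) 0.0722
dish 144 ((461.5150146484375, 288.4598388671875), 87.38111114501953)
oiler [ 0.6229 -0.3409  0.0553]
```

The rows are not in the units I measure in: shifts go in cm and turns go in units of 0.05 rad. I convert before sending: -0.198 m is -19.8, -0.15 m is -15, -0.14 rad is -2.8.

```bash
sed -i '/^# picked/,$d' m.py
```

Emit:
nudge_tcp:
  moves:
    - [[3,-5,1],-1.4,1]
    - [[6,-10,2],-2.8,1]
    - [[9,-15,3],-2.8,1]
    - [[12.4,-19.8,3],-2.8,1]
    - [[12.4,-19.8,3],-2.8,1]
    - [[12.4,-19.8,3],-2.8,1]

```text
clock: 0.9
eef_pos: [0.4274, 0.1236, 0.1592]
orientation: [0.656, 0.755, 0.0, 0.0]
ft_force: [0.3, -0.6, -0.3]
finger_gap: 0.999
finger_force: 0.0
```

```bash
python3 - <<'E'
from h import *
c=cap("wrist");save(c,"pics/w1.png");pickle.dump(c,open("w1.pkl","wb"))
P=cloud(c);z=P[...,2]
m=(c["image"].max(2)<70)&(z>.06)&(z<.085)
mm=m.astype(np.uint8);n,l,st,ce=cv2.connectedComponentsWithStats(mm)
for i in np.argsort(-st[1:,4])[:3]+1: print(st[i],cv2.minAreaRect((P[l==i][:,:2]*1000).astype(np.float32)),np.median(P[l==i],0))
E
```

```text
[ 275  157   29   79 1218] ((430.61834716796875, 130.43899536132812), (19.031694412231445, 71.55036926269531), 1.3354705572128296) [0.42942944 0.12680143 0.06690914]
[274 164   4   4  13] ((415.0282897949219, 156.15806579589844), (2.6720314025878906, 2.7863945960998535), 86.85802459716797) [0.41481026 0.15661442 0.06195173]
[310 169   1   4   4] ((446.3556213378906, 156.0218505859375), (0.0780317559838295, 2.498497247695923), 6.088091850280762) [0.44631342 0.15611575 0.06186563]
```

View pics/w1.png

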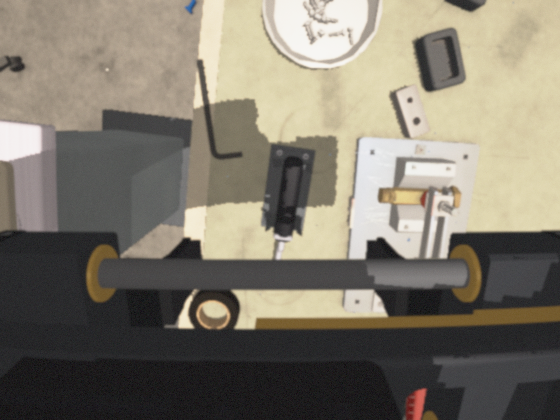

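```bash
python3 - <<'E'
from h import *
c=pickle.load(open("w1.pkl","rb"))
p=plane(c,[(275,143),(314,150),(262,234)],.003);print(p.round(4))
d=p[1]-p[0];e=p[0]-p[2];print(np.degrees([np.arctan2(d[1],d[0]),np.arctan2(-e[0],e[1])]),np.linalg.norm(d),np.linalg.norm(e))
P=cloud(c);z=P[...,2]
m=(c["image"].max(2)<70)&(z>.062)&(z<.085)
n,l,st,ce=cv2.connectedComponentsWithStats(m.astype(np.uint8));i=1+np.argmax(st[1:,4]);q=(P[l==i]*1000).astype(np.float32)
print(cv2.fitLine(q[:,:2],cv2.DIST_HUBER,0,.01,.01).ravel(),np.percentile(q,[1,50,99],0))
for y0 in range(90,170,8):
    s=q[abs(q[:,1]-y0)<4]
    if len(s)>5: print(y0,len(s),np.percentile(s[:,0],[3,97]).round(1),np.percentile(s[:,2],[50,97]).round(1))
# rod: bright points near z .028
m=(z>.020)&(z<.036)&(abs(P[...,0]-.43)<.04)&(P[...,1]<.08)&(P[...,1]>0)
print(m.sum(),np.round(P[m][::max(1,m.sum()//8)],4))
# dish
g=c["image"].min(2)>150
m=(z>.014)&(z<.022)&(P[...,1]>.22)&(P[...,0]<.52)
print("dish rim",m.sum(),cv2.minEnclosingCircle((P[m][:,:2]*1000).astype(np.float32)))
E
```

```text
[[0.4111 0.1731 0.003 ]
 [0.453  0.1716 0.003 ]
 [0.4099 0.0713 0.003 ]]
[-2.01370587 -0.62917065] 0.04192904887817287 0.10181218537246078
[ 1.6083337e-02 -9.9987066e-01  4.2958087e+02  1.2738729e+02] [[421.99992798  96.11792053  62.30905205]
 [429.56231689 126.48151398  66.97336578]
 [439.36014709 165.11305725  69.17381241]]
98 115 [422.5 437.3] [67.4 69. ]
106 162 [422.4 438.8] [67.3 68.8]
114 157 [422.4 438.5] [67.4 68.8]
122 155 [422.6 438.4] [67.2 68.8]
130 114 [422.4 439.1] [66.8 68.9]
138 109 [422.2 439.1] [66.6 68.5]
146 105 [422.1 439.3] [66.5 68.3]
154 101 [422.2 439.2] [66.7 68.5]
162 164 [422.9 438. ] [66.4 68.7]
42 [[0.4276 0.0706 0.0332]
 [0.4277 0.0613 0.0267]
 [0.4298 0.0622 0.0312]
 [0.429  0.0602 0.0293]
 [0.4281 0.0589 0.0293]
 [0.4333 0.0596 0.029 ]
 [0.4325 0.058  0.0282]
 [0.4315 0.0569 0.0288]
 [0.4317 0.0561 0.0296]]
dish rim 930 ((439.02557373046875, 303.940673828125), 57.436885833740234)
```

Scaled: 0.117 m is 11.7, 0.006 m is 0.6, 0.14 rad is 2.8.

Emit:
nudge_tcp:
  moves:
    - [[0.6,0.4,4],2.8,1]
    - [[0.6,0.4,8],2.8,1]
    - [[0.6,0.4,11],2.8,1]
    - [[0.6,0.4,11.7],2.8,1]
    - [[0.6,0.4,11.7],2.8,1]
    - [[0.6,0.4,11.7],2.8,0]
    - [[0.6,0.4,11.7],2.8,0]
    - [[0.6,0.4,11.7],2.8,0]
    - [[0.6,0.4,11.7],2.8,0]
    - [[0.6,0.4,11.7],2.8,0]
  grip_n: 35

```text
clock: 2.2
eef_pos: [0.4302, 0.1305, 0.042]
orientation: [0.707, 0.707, 0.0, 0.0]
ft_force: [-0.3, 0.4, 0.0]
finger_gap: 0.519
finger_force: 0.0
```

Emit:
nudge_tcp:
  moves:
    - [[0,0,0],0,0]
    - [[0,0,0],0,0]
    - [[0,0,0],0,0]
    - [[0,0,0],0,0]
    - [[0,0,0],0,0]
    - [[0,0,0],0,0]

```text
clock: 2.95
eef_pos: [0.4301, 0.1305, 0.042]
orientation: [0.707, 0.707, 0.0, 0.0]
ft_force: [1.1, 0.4, 0.6]
finger_gap: 0.003
finger_force: 0.0
```

```bash
python3 - <<'E'
from h import *
c=cap("side");P=cloud(c)
w=cap("wrist");
o=np.zeros((420,800,3),np.uint8)
o[:,:400]=cv2.resize(c["image"][130:270,170:303],(400,420),interpolation=2)
o[:,400:]=cv2.resize(w["image"][80:360,140:407],(400,420))
cv2.imwrite("pics/g1.png",o[:,:,::-1])
print(ctrl.get_state()["finger_gap"],ctrl.get_state()["finger_force"])
E
```

```text
0.006912688160766707 0.0
```

View pics/g1.png

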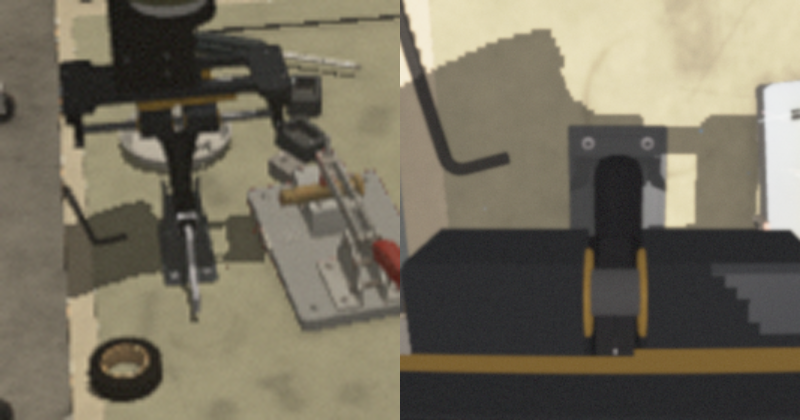

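```bash
python3 - <<'E'
from h import *
for n in ("scene","side","wrist"):
    c=cap(n);P=cloud(c);z=P[...,2]
    m=(c["image"].max(2)<75)&(abs(P[...,0]-.43)<.025)&(abs(P[...,1]-.13)<.06)&(z>.03)&(z<.2)
    q=P[m]*1000
    print(n,m.sum())
    for y0 in range(78,190,8):
        s=q[abs(q[:,1]-y0)<4]
        if len(s)>3: print(y0,len(s),np.percentile(s[:,0],[3,97]).round(0),np.percentile(s[:,2],[3,50,97]).round(0))
E
```

```text
scene 565
94 16 [414. 428.] [31. 44. 58.]
102 25 [415. 432.] [33. 56. 70.]
110 17 [420. 427.] [52. 65. 70.]
118 21 [419. 426.] [53. 63. 89.]
126 31 [417. 426.] [ 54.  78. 108.]
134 40 [416. 433.] [ 55.  89. 115.]
142 75 [415. 437.] [ 55.  85. 118.]
150 46 [407. 450.] [ 56. 114. 199.]
158 183 [406. 449.] [ 32. 168. 198.]
166 109 [407. 452.] [ 53. 161. 171.]
side 697
86 40 [410. 451.] [ 50.  67. 169.]
94 188 [407. 453.] [ 33. 156. 170.]
102 156 [407. 453.] [ 67. 184. 197.]
110 81 [406. 453.] [ 67. 190. 200.]
118 150 [421. 448.] [ 68. 106. 188.]
126 32 [424. 452.] [ 62.  89. 187.]
134 12 [428. 454.] [ 76. 125. 188.]
142 4 [433. 452.] [104. 127. 182.]
150 19 [421. 454.] [ 32.  41. 189.]
158 15 [418. 449.] [33. 45. 58.]
wrist 34063
94 15 [429. 430.] [67. 68. 69.]
102 19 [429. 430.] [67. 68. 69.]
118 5 [429. 430.] [97. 98. 98.]
126 256 [425. 434.] [123. 124. 125.]
134 441 [424. 434.] [ 79. 124. 136.]
142 1172 [422. 452.] [ 65.  82. 187.]
150 1861 [406. 454.] [ 66. 187. 196.]
158 22011 [406. 452.] [ 68. 184. 195.]
166 8283 [406. 453.] [ 66. 166. 169.]
```
Handle unmoved, top 69. Fingers: at z~79-118 x range 416-433ish. It's likely gripping the handle really (fingers below z=79 around the handle). Scene at y 118-134: dark points from z 53 → left finger outer surface x=417-426 at z 54+. If fingers fully closed: finger outer surfaces at 430 ± 15 (117-87=30 over backs when shut). Left finger outer at 415; if gripping 18 mm handle, outer at 430-24=406. Data shows 416-417 → fully closed, passing through handle?! Hmm, or the fingers taper. Simulation: maybe the fingers are above? Handle collision... eef z .042 is TCP "very end of the fingers". Dark finger points at z 54 with x 417... those at y=126-134. Handle left side is x=421.5. Hmm.

Scaled: -0.03 m is -3, -0.02 m is -2.

Emit:
nudge_tcp:
  moves:
    - [[0,0,-1],0,0]
    - [[0,0,-2],0,0]
    - [[0,0,-3],0,0]
    - [[0,0,-3],0,0]

```text
clock: 3.7
eef_pos: [0.4309, 0.1308, 0.0731]
orientation: [0.707, 0.707, 0.001, 0.001]
ft_force: [0.0, -0.3, -0.5]
finger_gap: 0.006
finger_force: 0.0
```

```bash
python3 - <<'E'
from h import *
s=ctrl.get_state();print(s["finger_gap"],s["finger_force"],s["ft_force"])
c=cap("side");P=cloud(c)
o=np.zeros((420,800,3),np.uint8)
o[:,:400]=cv2.resize(c["image"][130:270,170:303],(400,420),interpolation=2)
c=cap("scene")
o[:,400:]=cv2.resize(c["image"][210:315,210:310],(400,420),interpolation=2)
cv2.imwrite("pics/g2.png",o[:,:,::-1])
E
```

```text
0.005819750034558891 0.0 [ 0.00500681 -0.31744996 -0.52864458]
```

View pics/g2.png

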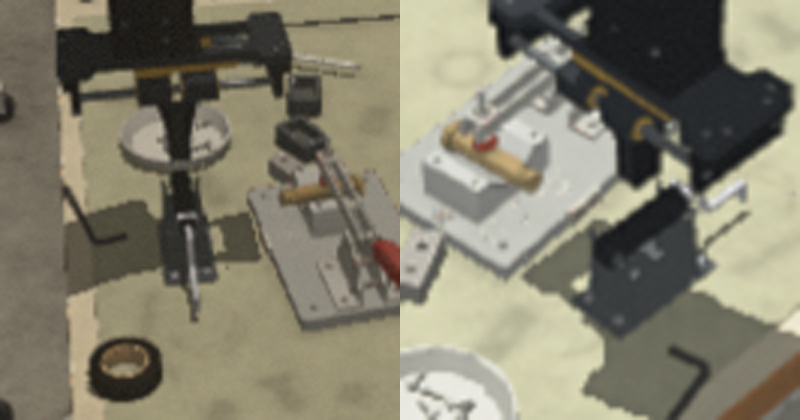

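```bash
python3 - <<'E'
from h import *
s=ctrl.get_state();print(s["eef_pos"])
for n in ("scene","side"):
    c=cap(n);P=cloud(c);z=P[...,2]
    p=cv2.projectPoints(s["eef_pos"].reshape(1,3),cv2.Rodrigues(np.array(c["R"]))[0],np.array(c["t"]),np.array(c["K"]),np.array(c["dist"]))[0].ravel();u,v=p.round().astype(int);print(n,p)
    for k in range(-12,13,2):
        print(k,[tuple((P[v+k,u+j]*1000).round().astype(int)) for j in (-4,0,4)])
E
```

```text
[0.430165   0.13047259 0.07200631]
scene [269.1842461  262.61315636]
-12 [(np.int64(434), np.int64(140), np.int64(118)), (np.int64(417), np.int64(143), np.int64(132)), (np.int64(419), np.int64(128), np.int64(120))]
-10 [(np.int64(432), np.int64(142), np.int64(114)), (np.int64(422), np.int64(139), np.int64(119)), (np.int64(420), np.int64(127), np.int64(111))]
-8 [(np.int64(506), np.int64(73), np.int64(5)), (np.int64(418), np.int64(143), np.int64(118)), (np.int64(495), np.int64(52), np.int64(-3))]
-6 [(np.int64(503), np.int64(75), np.int64(0)), (np.int64(418), np.int64(143), np.int64(110)), (np.int64(487), np.int64(60), np.int64(1))]
-4 [(np.int64(499), np.int64(80), np.int64(-1)), (np.int64(489), np.int64(74), np.int64(2)), (np.int64(437), np.int64(109), np.int64(65))]
-2 [(np.int64(493), np.int64(85), np.int64(-1)), (np.int64(485), np.int64(78), np.int64(0)), (np.int64(428), np.int64(118), np.int64(70))]
0 [(np.int64(486), np.int64(92), np.int64(1)), (np.int64(431), np.int64(131), np.int64(70)), (np.int64(429), np.int64(118), np.int64(63))]
2 [(np.int64(435), np.int64(140), np.int64(
[... 2073 characters left out ...]
29), np.int64(122), np.int64(65)), (np.int64(439), np.int64(118), np.int64(67))]
6 [(np.int64(420), np.int64(154), np.int64(37)), (np.int64(428), np.int64(109), np.int64(68)), (np.int64(438), np.int64(106), np.int64(69))]
8 [(np.int64(419), np.int64(152), np.int64(31)), (np.int64(427), np.int64(104), np.int64(65)), (np.int64(438), np.int64(98), np.int64(68))]
10 [(np.int64(419), np.int64(154), np.int64(23)), (np.int64(426), np.int64(90), np.int64(69)), (np.int64(437), np.int64(89), np.int64(69))]
12 [(np.int64(416), np.int64(93), np.int64(61)), (np.int64(426), np.int64(88), np.int64(64)), (np.int64(436), np.int64(84), np.int64(65))]<stdin>:7: RuntimeWarning: invalid value encountered in cast
```

```bash
python3 - <<'E'
from m import *
for n,c,P in (("scene",a,PA),("side",b,PB)):
    m=(abs(P[...,0]-.6246)<.08)&(abs(P[...,1])<.02)&(P[...,2]>.1)&(P[...,2]<.30)
    q=P[m]*1000
    print(n,"open, eef z 188: ",m.sum(),np.percentile(q[:,2],[0,1,5,50]).round(), "x",np.percentile(q[:,0],[0,5,50,95,100]).round(),"y",np.percentile(q[:,1],[1,50,99]).round())
    for z0 in range(150,290,10):
        s=q[abs(q[:,2]-z0)<5]
        if len(s): print(z0,len(s),np.percentile(s[:,0],[2,50,98]).round(),s[:,1].min().round(),s[:,1].max().round())
E
```

```text
scene open, eef z 188:  276 [100. 103. 222. 248.] x [563. 568. 667. 676. 685.] y [-15.   4.  13.]
220 18 [570. 667. 677.] -10.0 12.0
230 49 [568. 581. 675.] -12.0 11.0
240 50 [569. 576. 673.] -13.0 12.0
250 48 [566. 666. 677.] -10.0 14.0
260 44 [566. 666. 678.] -12.0 12.0
270 27 [567. 670. 683.] -10.0 13.0
280 16 [669. 675. 681.] -13.0 12.0
side open, eef z 188:  352 [100. 221. 226. 258.] x [566. 570. 671. 681. 687.] y [-16. -11.  11.]
220 11 [574. 671. 677.] -13.0 7.0
230 46 [574. 670. 679.] -15.0 7.0
240 45 [573. 669. 677.] -15.0 7.0
250 52 [572. 671. 679.] -15.0 9.0
260 62 [570. 670. 681.] -15.0 8.0
270 70 [568. 671. 684.] -16.0 9.0
280 41 [567. 675. 686.] -16.0 9.0
```

Emit:
nudge_tcp:
  moves:
    - [[0,0,0],0,0.5]
    - [[0,0,0],0,0.5]
    - [[0,0,0],0,0.5]
    - [[0,0,0],0,0.5]
    - [[0,0,0],0,0.5]
    - [[0,0,2],0,0.5]
    - [[0,0,4],0,0.5]
    - [[0,0,5.3],0,0.5]
    - [[0,0,6.3],0,0.5]
    - [[0,0,6.3],0,0.5]
  grip_n: 35

```text
clock: 5.15
eef_pos: [0.4298, 0.1304, 0.0085]
orientation: [0.707, 0.707, -0.0, -0.0]
ft_force: [0.6, -0.2, 0.0]
finger_gap: 0.5
finger_force: 0.0
```

Emit:
nudge_tcp:
  moves:
    - [[0,0,0],0,0]
    - [[0,0,0],0,0]
    - [[0,0,0],0,0]
    - [[0,0,0],0,0]
    - [[0,0,0],0,0]
    - [[0,0,0],0,0]
  grip_n: 35

```text
clock: 5.9
eef_pos: [0.4304, 0.1306, 0.0092]
orientation: [0.707, 0.707, 0.0, 0.0]
ft_force: [-0.7, 0.1, 4.3]
finger_gap: 0.203
finger_force: 35.0
```

Scaled: -0.03 m is -3, -0.11 m is -11.

Emit:
nudge_tcp:
  moves:
    - [[0,0,-3],0,0]
    - [[0,0,-6],0,0]
    - [[0,0,-11],0,0]
    - [[0,0,-11],0,0]

```text
clock: 6.4
eef_pos: [0.4322, 0.1313, 0.1221]
orientation: [0.707, 0.707, 0.003, 0.001]
ft_force: [0.9, 0.9, -1.8]
finger_gap: 0.204
finger_force: 35.0
```

```bash
python3 - <<'E'
from m import *
P=PA;yaw=.0665
n=np.array([np.sin(yaw),-np.cos(yaw),0]); t=np.array([np.cos(yaw),np.sin(yaw),0])
p0=np.array([.4701,-.2322,0])
h,w=420,560;g=np.stack(np.meshgrid(np.arange(w),np.arange(h)),-1).reshape(-1,2)
o,d=rays(a,g); s=((p0-o)@n)/(d@n); X=(o+d*s[:,None]).reshape(h,w,3)
y=(X-p0)@t; z=X[...,2]; dep=((P-p0)@n)
near=(abs(dep)<.006)&(z>0.0)&(z<.085)&(abs(y)<.09)
q=P[near];A=np.c_[q,np.ones(len(q))]
zz=near&(z>.012)&(z<.068)
print("panel y range",[ (k,np.percentile(y[near&(abs(z-k/1000)<5e-3)],[1,99]).round(4)) for k in (20,30,45,55,65)])
for yy in (-.04,.04): print("z range",z[near&(abs(y-yy)<.01)].min(),z[near&(abs(y-yy)<.01)].max())
hole=(dep>.010)&(z>.02)&(z<.07)&(abs(y)<.03)
print(hole.sum(),np.percentile(y[hole],[1,50,99]),np.percentile(z[hole],[1,50,99]),"depths",np.percentile(dep[hole],[5,50]))
pz=P[zz];L=cv2.fitLine((pz[:,:2]*1000).astype(np.float32),cv2.DIST_HUBER,0,.01,.01).ravel();print(L)
br=a["image"].mean(2); print("bright",br[zz].mean(),br[hole].mean())
hc=hole.any()
print("hole centre world",(p0+t*np.median(y[hole])))
# cheeks/deflector/roof from both clouds in the frame guess
for nm,Q in (("sc",PA),("si",PB)):
    u=(Q-p0)@n;v=(Q-p0)@t;zq=Q[...,2]
    r=(abs(zq-.076)<.004)&(u>-.01)&(u<.22)&(abs(v)<.09)
    print(nm,"roof u",np.percentile(u[r],[.5,99.5]).round(4),"v",np.percentile(v[r],[1,99]).round(4),np.median(zq[r]))
    k=(abs(zq-.122)<.004)&(u>-.01)&(u<.22)&(abs(abs(v)-.053)<.012)
    print("cheek v",[np.median(v[k&(v*sg>0)]) for sg in (1,-1)])
E
```

```text
panel y range [(20, array([-0.0752,  0.0594])), (30, array([-0.0771,  0.06  ])), (45, array([-0.078 ,  0.0573])), (55, array([-0.077 ,  0.0581])), (65, array([-0.0755,  0.0589]))]
z range 0.0016029118968794442 0.08055139725238558
z range 1.8910779720382465e-05 0.08456508041488842
42 [-0.01733602 -0.00843289  0.00128483] [0.03315099 0.04702367 0.06077089] depths [0.01663345 0.03082078]
[ 9.9733740e-01  7.2925001e-02  4.6098267e+02 -2.3282451e+02]
bright 132.07422133863489 108.11904761904759
hole centre world [ 0.46168575 -0.23276037  0.        ]
sc roof u [-0.0014  0.1992] v [-0.077   0.0603] 0.07588166859960521
cheek v [np.float64(0.042565706012094195), np.float64(-0.05563230737553391)]
si roof u [0.0051 0.2038] v [-0.0734  0.0668] 0.07662915747350024
cheek v [np.float64(0.044349262016417604), np.float64(-0.05335218306289093)]
```

Scaled: -0.38 m is -38, -0.34 m is -34, -0.07 rad is -1.4.

Emit:
nudge_tcp:
  moves:
    - [[-3,0,-6],0,0]
    - [[-8,1,-8],0,0]
    - [[-13,2,-8],-1.4,0]
    - [[-18,3,-8],-1.4,0]
    - [[-23,3,-8],-1.4,0]
    - [[-29,3,-8],-1.4,0]
    - [[-34,3,-8],-1.4,0]
    - [[-38,3,-8],-1.4,0]
    - [[-38,3,-8],-1.4,0]
    - [[-38,3,-8],-1.4,0]

```text
clock: 7.65
eef_pos: [0.46, -0.2485, 0.1979]
orientation: [0.682, 0.732, -0.0, -0.001]
ft_force: [0.8, 1.0, -0.9]
finger_gap: 0.205
finger_force: 35.0
```

```bash
cat > st.py <<'E'
from h import *
def st(c,yaw=.0665):
    Q=cloud(c)
    n=np.array([np.sin(yaw),-np.cos(yaw),0]); t=np.array([np.cos(yaw),np.sin(yaw),0]);p0=np.array([.4701,-.2322,0])
    u=(Q-p0)@n;v=(Q-p0)@t;z=Q[...,2]
    return Q,u,v,z,n,t,p0
E
python3 - <<'E'
from st import *
c=cap("wrist");save(c,"pics/w2.png");pickle.dump(c,open("w2.pkl","wb"))
Q,u,v,z,n,t,p0=st(c)
r=(abs(z-.076)<.003)&(u>-.01)&(u<.22)&(abs(v)<.09)
print("roof",r.sum(),"u",np.percentile(u[r],[.5,99.5]).round(4),"v",np.percentile(v[r],[1,99]).round(4),np.median(z[r]),cv2.minAreaRect((Q[r][:,:2]*1000).astype(np.float32)))
r=(abs(z-.072)<.003)&(u>-.01)&(u<.01)&(abs(v)<.09);print("panel top",r.sum(),np.percentile(u[r],[1,50,99]).round(4) if r.any() else 0)
E
```

```text
roof 4517 u [0.0023 0.0523] v [-0.0743  0.0628] 0.07506180552492403 ((466.39483642578125, -263.77288818359375), (139.63372802734375, 58.19975280761719), 3.9795589447021484)
panel top 1023 [-0.0008  0.0027  0.0097]
```

View pics/w2.png

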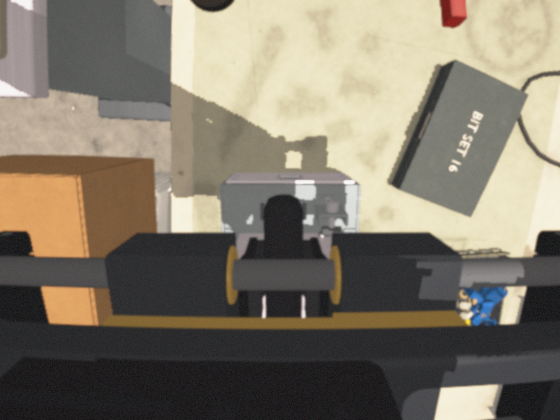

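Scaled: 0.162 m is 16.2, 0.1355 m is 13.55.

Emit:
nudge_tcp:
  moves:
    - [[5,0,0],0,0]
    - [[10,0.5,0],0,0]
    - [[13.5,0.5,2],0,0]
    - [[13.55,0.5,7],0,0]
    - [[13.55,0.5,12],0,0]
    - [[13.55,0.5,15],0,0]
    - [[13.55,0.5,16.2],0,0]
    - [[13.55,0.5,16.2],0,0]

```text
clock: 8.7
eef_pos: [0.4556, -0.1133, 0.037]
orientation: [0.682, 0.732, -0.0, -0.0]
ft_force: [-0.2, -0.3, -0.6]
finger_gap: 0.208
finger_force: 35.0
```

```bash
python3 - <<'E'
from st import *
s=ctrl.get_state();R=Ro.from_quat(s["orientation"]).as_matrix()
print(s["eef_pos"],R.round(3).tolist())
for nm in ("side","scene"):
    c=cap(nm);save(c,f"pics/{nm}2.png");pickle.dump(c,open(f"{nm}2.pkl","wb"))
    Q,u,v,z,n,t,p0=st(c,.0695)
    m=(u<-.012)&(u>-.07)&(abs(v+.006)<.03)&(z>.015)&(z<.12)
    print(nm,m.sum(),[(k,np.median(v[m&(abs(u+k/1000)<.005)]).round(4),np.percentile(z[m&(abs(u+k/1000)<.005)],[2,98]).round(3)) for k in (17,25,35,45,55) if (m&(abs(u+k/1000)<.005)).any()])
E
```

```text
[ 0.45563602 -0.11331751  0.03703349] [[-0.071, 0.997, -0.0], [0.997, 0.071, 0.0], [0.0, -0.0, -1.0]]
side 59 [(35, np.float64(-0.0053), array([0.061, 0.061])), (45, np.float64(-0.0049), array([0.058, 0.061])), (55, np.float64(-0.005), array([0.059, 0.079]))]
scene 7 [(35, np.float64(-0.0106), array([0.056, 0.059])), (55, np.float64(-0.0092), array([0.055, 0.055]))]
```

Emit:
nudge_tcp:
  moves:
    - [[-1,0.15,0],0,0]
    - [[-2,0.15,0],0,0]
    - [[-3,0.15,0],0,0]
    - [[-3.8,0.15,0],0,0]
    - [[-3.8,0.15,0],0,0]

```text
clock: 9.43
eef_pos: [0.4597, -0.1526, 0.0369]
orientation: [0.682, 0.731, -0.0, 0.0]
ft_force: [0.4, 0.2, -1.9]
finger_gap: 0.206
finger_force: 35.0
```

Emit:
nudge_tcp:
  moves:
    - [[0,0,0.7],0,0]
    - [[0,0,1.4],0,0]
    - [[0,0,1.4],0,0]

```text
clock: 9.8
eef_pos: [0.4592, -0.1513, 0.0221]
orientation: [0.682, 0.732, -0.0, -0.001]
ft_force: [-0.0, 0.9, -0.8]
finger_gap: 0.202
finger_force: 35.0
```

Scaled: 0.05 m is 5, 0.04 m is 4.

Emit:
nudge_tcp:
  moves:
    - [[0.8,0,0],0,0]
    - [[1.6,0,0],0,0]
    - [[2.6,0,0],0,0]
    - [[4,0,0],0,0]
    - [[5,0,0],0,0]
    - [[5,0,0],0,0]

```text
clock: 10.55
eef_pos: [0.4563, -0.1004, 0.023]
orientation: [0.681, 0.732, 0.0, -0.0]
ft_force: [1.4, 0.1, -2.5]
finger_gap: 0.202
finger_force: 35.0
```

Emit:
nudge_tcp:
  moves:
    - [[1.5,0,0],0,0]
    - [[3,0,0],0,0]
    - [[4,0,0],0,0]
    - [[4.6,0,0],0,0]
    - [[4.6,0,0],0,0]

```text
clock: 11.18
eef_pos: [0.4531, -0.0552, 0.023]
orientation: [0.682, 0.732, 0.0, -0.0]
ft_force: [-0.8, -0.7, -1.1]
finger_gap: 0.201
finger_force: 35.0
```

```bash
python3 - <<'E'
from st import *
c=cap("side")
Q,u,v,z,n,t,p0=st(c,.0695)
m=(u<.0)&(u>-.11)&(abs(v+.004)<.058)&(abs(v+.004)>.045)&(z>.062)&(z<.078)
print(m.sum(),np.percentile(u[m],[1,10,50]) if m.any() else 0); print(ctrl.get_state()["ft_force"])
E
```

```text
45 [-0.08398228 -0.08319073 -0.08171929]
[-0.31923684 -0.70997003 -0.84589699]
```

Scaled: 0.009 m is 0.9, 0.007 m is 0.7.

Emit:
nudge_tcp:
  moves:
    - [[0.4,0,0],0,0]
    - [[0.7,0,0],0,0]
    - [[0.9,0,0],0,0]
    - [[0.9,0,0],0,0]

```text
clock: 11.72
eef_pos: [0.4524, -0.0485, 0.0228]
orientation: [0.682, 0.731, -0.001, 0.001]
ft_force: [1.4, -6.9, -4.9]
finger_gap: 0.204
finger_force: 35.0
```

```bash
python3 - <<'E'
from st import *
c=cap("side")
Q,u,v,z,n,t,p0=st(c,.0695)
m=(u<.0)&(u>-.11)&(abs(v+.004)<.058)&(abs(v+.004)>.045)&(z>.062)&(z<.078)
print(m.sum(),np.percentile(u[m],[1,10,50])); print(ctrl.get_state()["ft_force"])
E
```

```text
48 [-0.09102083 -0.08899606 -0.0873377 ]
[ 1.13528838 -7.43015351 -2.94304151]
```

The rows are not in the units I measure in: shifts go in cm and turns go in units of 0.05 rad. I convert before sending: -0.1 m is -10, -0.07 m is -7, 0.07 rad is 1.4.

Emit:
nudge_tcp:
  moves:
    - [[-0.7,0,0],0,0]
    - [[-0.9,0,-0.7],0,0]
    - [[-0.9,0,-1.45],0,0]
    - [[-0.9,0,-1.45],0,0]
    - [[1,0,-1.45],0,0]
    - [[3,0,-1.45],0,0]
    - [[4.5,0,-3],0,0]
    - [[4.5,0,-7],1.4,0]
    - [[4.5,0,-10],1.4,0]
    - [[4.5,0,-10],1.4,0]

```text
clock: 13.02
eef_pos: [0.4512, -0.0018, 0.1261]
orientation: [0.707, 0.707, 0.002, 0.002]
ft_force: [-0.1, 0.0, -1.0]
finger_gap: 0.201
finger_force: 35.0
```

```bash
python3 - <<'E'
from st import *
c=cap("side")
Q,u,v,z,n,t,p0=st(c,.0695)
m=(u<.0)&(u>-.11)&(abs(v+.004)<.058)&(abs(v+.004)>.045)&(z>.062)&(z<.078)
print(m.sum(),np.percentile(u[m],[1,10,50])); print(tool([.4304,.1306,.1]),ctrl.get_state()["orientation"])
E
```

```text
49 [-0.0898828  -0.08871817 -0.08726316]
[ 0.13256107 -0.0197976   0.02440824] [0.70707609 0.70713604 0.00108425 0.00092272]
```

Scaled: 0.132 m is 13.2, 0.13 m is 13.

Emit:
nudge_tcp:
  moves:
    - [[5,-1,0],0,0]
    - [[10,-2,0],0,0]
    - [[13,-2.05,1],0,0]
    - [[13.2,-2.05,2.5],0,0]
    - [[13.2,-2.05,2.5],0,0]

```text
clock: 13.7
eef_pos: [0.4276, 0.1287, 0.0963]
orientation: [0.707, 0.707, -0.002, -0.001]
ft_force: [-0.1, -0.2, -0.2]
finger_gap: 0.205
finger_force: 35.0
```

```bash
python3 - <<'E'
from h import *
s=ctrl.get_state();print(s["eef_pos"],s["orientation"],tool([.4304,.1306,.0095]))
E
```

```text
[0.42758257 0.12867801 0.09625718] [ 7.07214502e-01  7.06996751e-01 -1.67677159e-03 -6.56478925e-04] [0.00204808 0.00310308 0.08674455]
```

Scaled: 0.05 m is 5, 0.03 m is 3.

Emit:
nudge_tcp:
  moves:
    - [[0.1,0.1,3],0,0]
    - [[0.1,0.1,5],0,0]
    - [[0.1,0.1,5],0,0]
    - [[0.1,0.1,5],0,0]

```text
clock: 14.2
eef_pos: [0.4305, 0.1304, 0.0488]
orientation: [0.708, 0.707, 0.0, 0.0]
ft_force: [-0.0, 0.2, -1.0]
finger_gap: 0.202
finger_force: 35.0
```

```bash
python3 - <<'E'
from h import *
s=ctrl.get_state();print(s["eef_pos"],s["orientation"],tool([.4304,.1306,.0095]))
E
```

```text
[0.43045272 0.13036554 0.04883622] [7.07512290e-01 7.06700893e-01 3.74312405e-04 2.58552448e-04] [ 2.27944375e-04 -8.81869056e-05  3.93361970e-02]
```

Scaled: 0.039 m is 3.9, 0.038 m is 3.8.

Emit:
nudge_tcp:
  moves:
    - [[0,0,1.5],0,0]
    - [[0,0,3],0,0]
    - [[0,0,3.8],0,0]
    - [[0,0,3.9],0,0]
    - [[0,0,3.9],0,0]
    - [[0,0,3.9],0,0.5]
    - [[0,0,3.9],0,0.5]
    - [[0,0,3.9],0,0.5]
    - [[0,0,3.9],0,0.5]
    - [[0,0,3.9],0,0.5]

```text
clock: 15.45
eef_pos: [0.4299, 0.1309, 0.0089]
orientation: [0.707, 0.707, 0.0, 0.0]
ft_force: [-0.4, -0.8, -0.2]
finger_gap: 0.498
finger_force: 0.0
```

Emit:
nudge_tcp:
  moves:
    - [[0,0,2],0,0.5]
    - [[0,0,-3],0,0.5]
    - [[0,0,-8],0,0.5]
    - [[0,0,-12],0,0.5]
    - [[0,0,-15],0,0.8]
  grip_n: 20

```text
clock: 16.08
eef_pos: [0.4302, 0.131, 0.1609]
orientation: [0.707, 0.707, 0.001, 0.0]
ft_force: [0.4, -1.0, 1.0]
finger_gap: 0.549
finger_force: 0.0
```

```bash
python3 - <<'E'
from h import *
for n in ("scene","side"):
    c=cap(n);P=cloud(c);z=P[...,2]
    m=(c["image"].max(2)<75)&(abs(P[...,0]-.43)<.02)&(abs(P[...,1]-.13)<.06)&(z>.058)&(z<.078)
    q=P[m]*1000; print(n,m.sum(),np.percentile(q,[2,50,98],0).round(0).tolist(),cv2.fitLine(q[:,:2].astype(np.float32),cv2.DIST_HUBER,0,.01,.01).ravel())
E
```

```text
scene 176 [[416.0, 97.0, 58.0], [423.0, 135.0, 66.0], [433.0, 166.0, 71.0]] [1.7393384e-02 9.9984872e-01 4.2281354e+02 1.3235760e+02]
side 122 [[418.0, 85.0, 59.0], [430.0, 122.0, 68.0], [448.0, 159.0, 70.0]] [ 6.5528438e-03 -9.9997854e-01  4.3035013e+02  1.2211569e+02]
```

Scaled: -0.25 m is -25, -0.2 m is -20, -0.07 rad is -1.4.

Emit:
nudge_tcp:
  moves:
    - [[-5,0,-4],0,0.8]
    - [[-10,1,-4],-1.4,0.8]
    - [[-15,2,-4],-1.4,0.8]
    - [[-20,3,-4],-1.4,0.8]
    - [[-25,3,-4],-1.4,0.8]
    - [[-30,3,-4],-1.4,0.8]
    - [[-34,3,-4],-1.4,0.8]
    - [[-37,3,-4],-1.4,0.8]
    - [[-37,3,-4],-1.4,0.8]
    - [[-37,3,-4],-1.4,0.8]

```text
clock: 17.42
eef_pos: [0.4598, -0.2382, 0.1983]
orientation: [0.682, 0.732, -0.0, -0.001]
ft_force: [0.2, 1.1, -1.1]
finger_gap: 0.799
finger_force: 0.0
```

```bash
python3 - <<'E'
from st import *
c=cap("wrist");pickle.dump(c,open("w3.pkl","wb"))
Q,u,v,z,n,t,p0=st(c,.0695)
m=(z>.018)&(z<.030)&(u>-.083)&(u<.0)&(abs(v+.0057)<.053)
k,l,s,ce=cv2.connectedComponentsWithStats(m.astype(np.uint8))
for i in np.argsort(-s[1:,4])[:3]+1:
    q=Q[l==i];h=cv2.convexHull((q[:,:2]*1000).astype(np.float32))
    print(s[i],np.median(q,0).round(4),cv2.minEnclosingCircle(h),cv2.minAreaRect(h))
im=c["image"][120:300,190:390];cv2.imwrite("pics/w3.png",cv2.resize(im,(667,600),interpolation=2)[:,:,::-1])
E
```

```text
[287 119  23  24 269] [ 0.4709 -0.1727  0.0225] ((471.15887451171875, -172.46395874023438), 13.599727630615234) ((471.1321105957031, -173.11875915527344), (23.922040939331055, 25.28089714050293), 13.585241317749023)
```

View pics/w3.png

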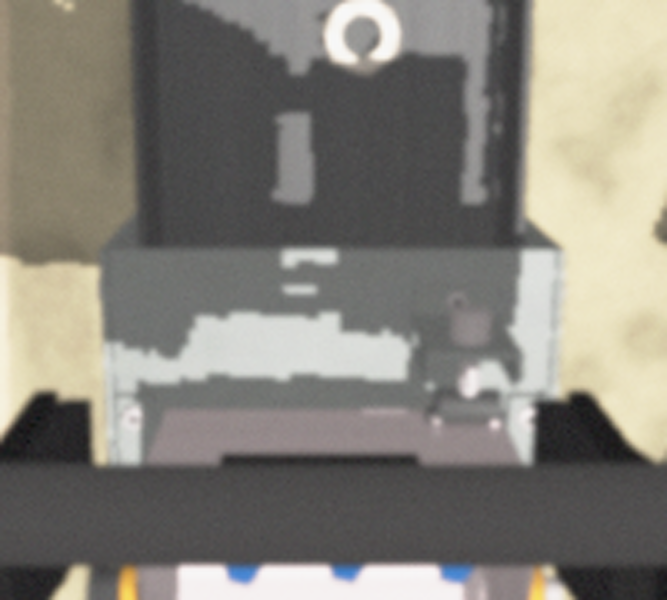

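```bash
python3 - <<'E'
from st import *
c=pickle.load(open("w3.pkl","rb"))
g=cv2.cvtColor(c["image"],cv2.COLOR_RGB2GRAY)[110:160,275:325]
S=8;G=cv2.resize(g,None,fx=S,fy=S,interpolation=cv2.INTER_CUBIC)
m=(G>170).astype(np.uint8);k,l,s,ce=cv2.connectedComponentsWithStats(m)
i=np.argmin([np.linalg.norm(ce[j]-np.array([24*S,20*S])) if s[j,4]>2000 else 1e9 for j in range(k)]);print(s[i],ce[i])
ct=max(cv2.findContours((l==i).astype(np.uint8),0,cv2.CHAIN_APPROX_NONE)[0],key=cv2.contourArea).reshape(-1,2)
X=plane(c,(ct+.5)/S-.5+[275,110],.024)[:,:2]*1000
h=cv2.convexHull(X.astype(np.float32)).reshape(-1,2)
M=cv2.moments(h.reshape(-1,1,2));print("centroid",M["m10"]/M["m00"],M["m01"]/M["m00"],"area",M["m00"],"exp",.866*24**2)
for a in range(0,60,5):
    w=[np.ptp(h@[np.cos(np.radians(a+b)),np.sin(np.radians(a+b))]) for b in (0,60,120)];print(a,np.round(w,1),round(np.mean(w),2))
E
```

```text
[   94    66   193   171 20086] [189.87399184 149.89535   ]
centroid 470.80071453418935 -171.36954038535353 area 486.7505979205016 exp 498.816
0 [26.5 25.5 24.1] 25.35
5 [26.4 25.2 24.5] 25.36
10 [26.4 24.8 25. ] 25.38
15 [26.3 24.3 25.3] 25.34
20 [26.4 23.8 25.7] 25.29
25 [26.4 23.4 25.9] 25.24
30 [26.4 23.1 26. ] 25.16
35 [26.4 22.9 26. ] 25.07
40 [26.4 22.7 26. ] 25.06
45 [26.4 23.1 26.3] 25.25
50 [26.2 23.5 26.4] 25.38
55 [25.9 23.9 26.4] 25.4
```

```bash
cat > nut.py <<'E'
from st import *
def nut(c,thr,world=(.471,-.172)):
    R=np.array(c["R"]);p=cv2.projectPoints(np.array([[world[0],world[1],.024]]),cv2.Rodrigues(R)[0],np.array(c["t"]),np.array(c["K"]),np.array(c["dist"]))[0].ravel()
    u,v=p.astype(int);r=26;x0,y0=u-r,max(v-r,0)
    g=cv2.cvtColor(c["image"],cv2.COLOR_RGB2GRAY)[y0:v+r,x0:u+r]
    S=8;G=cv2.resize(g,None,fx=S,fy=S,interpolation=cv2.INTER_CUBIC)
    k,l,s,ce=cv2.connectedComponentsWithStats((G>thr).astype(np.uint8))
    i=min(range(1,k),key=lambda j:np.linalg.norm(ce[j]-(p-[x0,y0])*S) if s[j,4]>3000 else 1e9)
    ct=max(cv2.findContours((l==i).astype(np.uint8),0,cv2.CHAIN_APPROX_NONE)[0],key=cv2.contourArea).reshape(-1,2)
    X=plane(c,(ct+.5)/S-.5+[x0,y0],.024)[:,:2]*1000
    h=X.astype(np.float32); M=cv2.moments(h.reshape(-1,1,2));cx=np.array([M["m10"],M["m01"]])/M["m00"]
    d=X-cx;th=np.arctan2(d[:,1],d[:,0]);ra=np.hypot(*d.T)
    e=np.linspace(-np.pi,np.pi,720,endpoint=False);o=np.argsort(th);rr=np.interp(e,th[o],ra[o],period=2*np.pi)
    c6=(rr*np.exp(-6j*e)).mean()*2
    corner=np.degrees(-np.angle(c6)/6)   # r max direction
    corner=np.degrees(np.angle(np.conj(c6))/6)
    return cx.round(1),round(M["m00"]),"flat normal",round((corner+30+30)%60-30,1),"amp",abs(c6).round(2),"r0",rr.mean().round(2)
E
```

Emit:
nudge_tcp:
  moves:
    - [[0,0,3],0,0.8]
    - [[1,0,6],0,0.8]
    - [[1,0,6],0,0.8]

```text
clock: 17.85
eef_pos: [0.4581, -0.227, 0.1372]
orientation: [0.681, 0.732, -0.001, -0.002]
ft_force: [-0.7, -0.2, 0.6]
finger_gap: 0.802
finger_force: 0.0
```

```bash
python3 - <<'E'
from nut import *
a=pickle.load(open("w3.pkl","rb"));c=cap("wrist");pickle.dump(c,open("w4.pkl","wb"))
for I in (a,c):
    for t in (120,145,170,195): print(t,nut(I,t))
E
```

```text
120 (array([ 468.8, -162.4]), 2150, 'flat normal', np.float64(6.7), 'amp', np.float64(2.21), 'r0', np.float64(25.75))
145 (array([ 468.9, -162.6]), 1930, 'flat normal', np.float64(6.7), 'amp', np.float64(1.54), 'r0', np.float64(24.32))
170 (array([ 470.7, -170.7]), 365, 'flat normal', np.float64(-16.0), 'amp', np.float64(0.17), 'r0', np.float64(10.79))
195 (array([ 470.7, -170.6]), 306, 'flat normal', np.float64(-18.7), 'amp', np.float64(0.16), 'r0', np.float64(10.37))
120 (array([ 469.3, -163.2]), 1396, 'flat normal', np.float64(9.9), 'amp', np.float64(0.62), 'r0', np.float64(20.8))
145 (array([ 469.7, -162.4]), 1291, 'flat normal', np.float64(13.0), 'amp', np.float64(1.11), 'r0', np.float64(19.66))
170 (array([ 469.6, -167.7]), 242, 'flat normal', np.float64(-24.8), 'amp', np.float64(0.17), 'r0', np.float64(9.76))
195 (array([ 469.5, -167.6]), 208, 'flat normal', np.float64(29.8), 'amp', np.float64(0.24), 'r0', np.float64(9.3))
```

Scaled: 0.0164 m is 1.64, 0.053 m is 5.3, 0.42 rad is 8.4.

Emit:
nudge_tcp:
  moves:
    - [[3,0.8,0],0,0.5]
    - [[5.3,1.64,0],2.8,0.5]
    - [[5.3,1.64,0],5.6,0.5]
    - [[5.3,1.64,0],8.4,0.5]
    - [[5.3,1.64,5],8.4,0.5]
    - [[5.3,1.64,5],8.4,0.5]
    - [[5.3,1.64,5],8.4,0.5]

```text
clock: 18.77
eef_pos: [0.4729, -0.1755, 0.0911]
orientation: [0.819, 0.573, 0.001, 0.001]
ft_force: [0.2, 0.4, -0.4]
finger_gap: 0.5
finger_force: 0.0
```

```bash
python3 - <<'E'
from h import *
s=ctrl.get_state();print(s["eef_pos"],Ro.from_quat(s["orientation"]).as_matrix()[:,1],tool([.4705,-.1715,-.016]))
E
```

```text
[ 0.47289168 -0.1755027   0.09112195] [ 0.93943048 -0.34273279  0.00214474] [ 0.00291068 -0.00384842  0.10711476]
```

Emit:
nudge_tcp:
  moves:
    - [[0.3,-0.35,4],0,0.5]
    - [[0.3,-0.35,7.5],0,0.5]
    - [[0.3,-0.35,9.5],0,0.5]
    - [[0.3,-0.35,10.3],0,0.5]
    - [[0.3,-0.35,10.6],0,0.5]
    - [[0.3,-0.35,10.6],0,0.5]

```text
clock: 19.52
eef_pos: [0.4704, -0.1713, -0.016]
orientation: [0.819, 0.573, 0.001, 0.001]
ft_force: [-0.3, -0.4, 0.2]
finger_gap: 0.501
finger_force: 0.0
```

Emit:
nudge_tcp:
  moves:
    - [[0,0,0],0,0]
    - [[0,0,0],0,0]
    - [[0,0,0],0,0]
    - [[0,0,0],0,0]
    - [[0,0,0],0,0]
    - [[0,0,0],0,0]
  grip_n: 20

```text
clock: 20.27
eef_pos: [0.4699, -0.1712, -0.0168]
orientation: [0.819, 0.573, 0.0, 0.0]
ft_force: [-0.7, 1.0, 5.6]
finger_gap: 0.28
finger_force: 20.0
```

Scaled: 0.36 m is 36, 0.315 m is 31.5.

Emit:
nudge_tcp:
  moves:
    - [[0,0,-4],0,0]
    - [[0,0,-9],0,0]
    - [[4.5,-1.85,-12],0,0]
    - [[9,-3.7,-12],0,0]
    - [[13.5,-5.55,-12],0,0]
    - [[18,-7.4,-12],0,0]
    - [[22.5,-9.25,-12],0,0]
    - [[27,-11.1,-12],0,0]
    - [[31.5,-12.9,-12],0,0]
    - [[36,-14.8,-12],0,0]

```text
clock: 21.52
eef_pos: [0.4535, 0.2191, 0.1026]
orientation: [0.819, 0.573, -0.0, 0.0]
ft_force: [1.7, -0.7, 0.1]
finger_gap: 0.279
finger_force: 20.0
```

```bash
python3 - <<'E'
from h import *
s=ctrl.get_state();print(s["finger_gap"],tool([.451,.316,-.023]))
E
```

```text
0.2794452349307374 [ 0.09021973 -0.03552336  0.1255928 ]
```

Scaled: 0.124 m is 12.4, 0.115 m is 11.5.

Emit:
nudge_tcp:
  moves:
    - [[4.5,-1.8,0],0,0]
    - [[8.8,-3.6,0],0,0]
    - [[9,-3.6,5],0,0]
    - [[9,-3.6,9],0,0]
    - [[9,-3.6,11.5],0,0]
    - [[9,-3.6,12.4],0,0]
    - [[9,-3.6,12.4],0,0]
    - [[9,-3.6,12.4],0,0.42]
    - [[9,-3.6,12.4],0,0.42]
    - [[9,-3.6,12.4],0,0.42]

```text
clock: 22.78
eef_pos: [0.4509, 0.3151, -0.0206]
orientation: [0.819, 0.573, 0.0, -0.0]
ft_force: [-2.2, 1.5, 2.4]
finger_gap: 0.414
finger_force: 1.6
```

Emit:
nudge_tcp:
  moves:
    - [[0,0,-3],0,0.42]
    - [[0,0,-8],0,0.42]
    - [[0,0,-13],0,0]
    - [[-6,2,-13],0,0]
    - [[-10,4,-14],-2,0]
    - [[-10,4,-14],-2,0]

```text
clock: 23.52
eef_pos: [0.4557, 0.2033, 0.12]
orientation: [0.791, 0.612, 0.001, 0.001]
ft_force: [-0.3, 0.3, 0.3]
finger_gap: 0.063
finger_force: 0.0
```

```bash
python3 - <<'E'
from h import *
for n in ("wrist","side"):
    c=cap(n);save(c,f"pics/{n}5.png")
    P=cloud(c);z=P[...,2];r=np.hypot(P[...,0]-.439,P[...,1]-.304)
    m=(z>.0105)&(z<.022)&(r<.047);q=P[m];print(n,m.sum(),np.median(q,0) if len(q) else 0)
E
```

```text
wrist 661 [0.44729205 0.31054901 0.015161  ]
side 47 [0.44969804 0.30643731 0.01496495]
```

```bash
python3 - <<'E'
from h import *
print(tool([.4332,-.1044,.12]))
E
```

```text
[-0.30697464  0.05687285 -0.0008869 ]
```

Emit:
nudge_tcp:
  moves:
    - [[0,0,0],-2.2,0]
    - [[0,0,0],-4.4,0]
    - [[0,0,0],-6.5,0]
    - [[0,0,0],-6.5,0]

```text
clock: 24.12
eef_pos: [0.4538, 0.2083, 0.1187]
orientation: [0.68, 0.733, -0.0, -0.0]
ft_force: [0.3, -0.4, 0.4]
finger_gap: 0.003
finger_force: 0.0
```

```bash
python3 - <<'E'
from h import *
s=ctrl.get_state();print(tool([.4332,-.1044,.024]))
E
```

```text
[-0.31025078 -0.04422825  0.09462162]
```

Scaled: -0.31 m is -31, -0.3 m is -30.

Emit:
nudge_tcp:
  moves:
    - [[-5,-1,0],0,0]
    - [[-10,-2,0],0,0]
    - [[-15,-3,0],0,0]
    - [[-20,-4,0],0,0]
    - [[-25,-4.4,2],0,0]
    - [[-30,-4.4,5],0,0]
    - [[-31,-4.4,8.5],0,0]
    - [[-31,-4.4,9.45],0,0]
    - [[-31,-4.4,9.45],0,0]

```text
clock: 25.25
eef_pos: [0.4337, -0.1042, 0.0245]
orientation: [0.68, 0.733, -0.0, -0.0]
ft_force: [-0.0, 0.1, 0.5]
finger_gap: 0.008
finger_force: 0.0
```

```bash
python3 - <<'E'
from st import *
c=cap("side");Q,u,v,z,n,t,p0=st(c,.0695)
m=(u<.0)&(u>-.11)&(abs(v+.004)<.058)&(abs(v+.004)>.045)&(z>.062)&(z<.078)
print(np.percentile(u[m],[1,10,50]))
s=ctrl.get_state();print(((s["eef_pos"]-p0)@np.c_[n,t,[0,0,1]]).round(4))
E
```

```text
[-0.09210601 -0.08907166 -0.08778341]
[-0.1301 -0.0268  0.0253]
```

Scaled: -0.11 m is -11, -0.114 m is -11.4.

Emit:
nudge_tcp:
  moves:
    - [[-1.5,0,0],0,0]
    - [[-2.5,0,0],0,0]
    - [[-4,0,0],0,0]
    - [[-5.5,0,0],0,0]
    - [[-7,0,0],0,0]
    - [[-8.5,0,0],0,0]
    - [[-10,0,0],0,0]
    - [[-11,0,0],0,0]
    - [[-11.4,0,0],0,0]
    - [[-11.4,0,0],0,0]

```text
clock: 26.55
eef_pos: [0.4418, -0.2195, 0.0242]
orientation: [0.68, 0.733, -0.0, -0.0]
ft_force: [-0.9, 0.3, 0.1]
finger_gap: 0.008
finger_force: 0.0
```

Emit:
nudge_tcp:
  moves:
    - [[-0.3,0,0],0,0]
    - [[-0.6,0,0],0,0]
    - [[-0.6,0,0],0,0]

```text
clock: 26.92
eef_pos: [0.4421, -0.2224, 0.0242]
orientation: [0.679, 0.734, 0.001, -0.002]
ft_force: [-3.5, 11.6, 5.5]
finger_gap: 0.002
finger_force: 5.5
```

Emit:
nudge_tcp:
  moves:
    - [[2,0,0],0,0]
    - [[5,0,-3],0,0]
    - [[6,2,-8],0,0]
    - [[6,2.2,-11],0,0]
    - [[6,2.2,-11],0,0]

```text
clock: 27.55
eef_pos: [0.4618, -0.164, 0.1368]
orientation: [0.68, 0.733, 0.001, 0.002]
ft_force: [-1.0, -0.1, -0.9]
finger_gap: 0.003
finger_force: 0.0
```

```bash
python3 - <<'E'
from st import *
s=ctrl.get_state();_,_,_,_,n,t,p0=st(pickle.load(open("w2.pkl","rb")),.0695)
print(((s["eef_pos"]-p0)@np.c_[n,t,[0,0,1]]).round(4),s["finger_gap"])
for nm in ("side","scene"):
    c=cap(nm);pickle.dump(c,open(nm+"6.pkl","wb"));Q,u,v,z,n,t,p0=st(c,.0695)
    m=(u<.005)&(u>-.11)&(abs(v+.004)<.058)&(abs(v+.004)>.045)&(z>.062)&(z<.072)
    print(nm,"panel",m.sum(),np.percentile(u[m],[1,10,50]))
for f in ("side0","scene0"):
    c=pickle.load(open(f+".pkl","rb"));Q,u,v,z,n,t,p0=st(c,.0695)
    m=(c["image"].max(2)<70)&(abs(u-.045)<.02)&(abs(v+.006)<.035)&(z>.12)&(z<.16)
    print(f,"pad",m.sum(),[np.percentile(k[m],[2,50,98]).round(4) if m.any() else 0 for k in (u,v,z)])
    for sg in (1,-1):
        m=(c["image"][...,0]>150)&(c["image"][...,2]<80)&(u>0)&(u<.2)&(abs(v)<.09)&(v*sg>0)&(z>.09)
        print("orange pivot",m.sum(),[np.median(k[m]).round(4) for k in (u,v,z)])
    m=(abs(z-.152)<.004)&(u>0)&(u<.2)&(abs(v)<.07);print("rim u",np.percentile(u[m],[1,5,50]).round(4),"v",np.percentile(v[m],[1,99]).round(4))
E
```

```text
[-0.0687 -0.0036  0.1368] 0.003278213332120792Traceback (most recent call last):
  File "<stdin>", line 7, in <module>
    return _quantile_unchecked(
        a, q, axis, out, overwrite_input, method, keepdims, weights)
    return _ureduce(a,
                    func=_quantile_ureduce_func,
    ...<5 lines>...
                    overwrite_input=overwrite_input,
                    method=method)
    r = func(a, **kwargs)
    result = _quantile(arr,
                       quantiles=q,
    ...<2 lines>...
                       out=out,
                       weights=wgt)
    slices_having_nans = np.isnan(arr[-1, ...])
                                  ~~~^^^^^^^^^
IndexError: index -1 is out of bounds for axis 0 with size 0
```

```bash
python3 - <<'E'
from st import *
pc=lambda a,m,q:np.percentile(a[m],q).round(4) if m.any() else None
for nm in ("side","scene"):
    c=cap(nm);pickle.dump(c,open(nm+"6.pkl","wb"));Q,u,v,z,n,t,p0=st(c,.0695)
    m=(u<-.012)&(u>-.11)&(abs(v+.004)<.058)&(abs(v+.004)>.045)&(z>.02)&(z<.078);print(nm,"tray pts out",m.sum())
    m=(u<.01)&(u>-.02)&(abs(v+.006)<.05)&(abs(v+.006)>.02)&(z>.02)&(z<.065);print("face",m.sum(),pc(u,m,[10,50]))
for f in ("side0","scene0"):
    c=pickle.load(open(f+".pkl","rb"));Q,u,v,z,n,t,p0=st(c,.0695)
    m=(c["image"].max(2)<70)&(abs(u-.045)<.02)&(abs(v+.006)<.035)&(z>.12)&(z<.16)
    print(f,"pad",m.sum(),[pc(k,m,[2,50,98]) for k in (u,v,z)])
    for sg in (1,-1):
        m=(c["image"][...,0]>150)&(c["image"][...,2]<80)&(u>0)&(u<.2)&(abs(v)<.09)&(v*sg>0)&(z>.09)
        print("orange pivot",m.sum(),[pc(k,m,50) for k in (u,v,z)])
    m=(abs(z-.152)<.004)&(u>0)&(u<.2)&(abs(v)<.07);print("rim u",pc(u,m,[1,5,50]),"v",pc(v,m,[1,99]))
    m=(u<.01)&(u>-.02)&(abs(v+.006)<.05)&(abs(v+.006)>.02)&(z>.02)&(z<.065);print("face",m.sum(),pc(u,m,[10,50]))
E
```

```text
side tray pts out 0
face 0 None
scene tray pts out 0
face 193 [-0.0026  0.0001]
side0 pad 0 [None, None, None]
orange pivot 12 [np.float64(0.1007), np.float64(0.0556), np.float64(0.1162)]
orange pivot 19 [np.float64(0.1009), np.float64(-0.0606), np.float64(0.1164)]
rim u [0.0487 0.0502 0.0527] v [-0.0532  0.0464]
face 0 None
scene0 pad 87 [array([0.0411, 0.0466, 0.0509]), array([-0.0349, -0.0116,  0.0117]), array([0.127 , 0.1386, 0.1486])]
orange pivot 0 [None, None, None]
orange pivot 5 [np.float64(0.0907), np.float64(-0.0654), np.float64(0.1149)]
rim u [0.0404 0.0449 0.0487] v [-0.0575  0.0412]
face 204 [-0.0034 -0.0002]
```

```bash
python3 - <<'E'
from st import *
_,_,_,_,n,t,p0=st(pickle.load(open("w2.pkl","rb")),.0695)
s=ctrl.get_state();e=(s["eef_pos"]-p0)@np.c_[n,t,[0,0,1]];print(e.round(4))
for th in (0,.1,.2,.35,.5,.7,.9,1.1,1.3,1.5,1.7,1.8,1.85):
    ph=np.radians(149.04)-th;C=np.array([.096,.108])+.0583*np.array([np.cos(ph),np.sin(ph)])
    f=1 if th<1.05 else max(0,1-(th-1.05)/.5)
    U=C[0]-.0095*f; Z=C[1]+max(0,.0095*np.tan(th-np.pi/2) if th>1.57 else 0)-.0325-(.004 if th<.3 else 0)
    print(th,"u z",U.round(4),Z.round(4),"rel dx dz",(-(U-.0365)).round(4),(-(Z-.1015)).round(4))
E
```

```text
[-0.0691 -0.006   0.1335]
0 u z 0.0365 0.1015 rel dx dz -0.0 0.0
0.1 u z 0.0398 0.1063 rel dx dz -0.0033 -0.0048
0.2 u z 0.0435 0.1108 rel dx dz -0.007 -0.0093
0.35 u z 0.0498 0.1208 rel dx dz -0.0133 -0.0193
0.5 u z 0.057 0.1258 rel dx dz -0.0205 -0.0243
0.7 u z 0.0676 0.1306 rel dx dz -0.0311 -0.0291
0.9 u z 0.0789 0.1333 rel dx dz -0.0424 -0.0318
1.1 u z 0.0915 0.1337 rel dx dz -0.055 -0.0322
1.3 u z 0.1068 0.1317 rel dx dz -0.0703 -0.0302
1.5 u z 0.1214 0.1275 rel dx dz -0.0849 -0.026
1.7 u z 0.1322 0.1224 rel dx dz -0.0957 -0.0209
1.8 u z 0.1366 0.1196 rel dx dz -0.1001 -0.0181
1.85 u z 0.1386 0.118 rel dx dz -0.1021 -0.0165
```

Emit:
nudge_tcp:
  moves:
    - [[-4,-0.2,2],0,0]
    - [[-7.5,-0.2,3.5],0,0]
    - [[-9,-0.2,3.5],0,0]
    - [[-9.8,-0.2,3.5],0,0]
    - [[-9.8,-0.2,3.5],0,0]

```text
clock: 28.32
eef_pos: [0.4657, -0.2611, 0.0997]
orientation: [0.68, 0.733, 0.0, 0.0]
ft_force: [-0.5, 1.4, 0.3]
finger_gap: 0.006
finger_force: 0.0
```

```bash
python3 - <<'E'
from st import *
_,_,_,_,n,t,p0=st(pickle.load(open("w2.pkl","rb")),.0695)
s=ctrl.get_state();print(((s["eef_pos"]-p0)@np.c_[n,t,[0,0,1]]).round(4))
E
```

```text
[ 0.0285 -0.0064  0.0997]
```

Scaled: -0.008 m is -0.8, -0.0115 m is -1.15.

Emit:
nudge_tcp:
  moves:
    - [[-0.4,0,0],0,0]
    - [[-0.8,0,-0.1],0,0]
    - [[-0.95,0,-0.25],0,0]
    - [[-1.15,0,-0.55],0,0]
    - [[-1.15,0,-0.55],0,0]

```text
clock: 28.95
eef_pos: [0.4663, -0.2707, 0.1047]
orientation: [0.68, 0.734, 0.001, -0.001]
ft_force: [-1.1, 6.4, -0.3]
finger_gap: 0.006
finger_force: 3.3
```

```bash
python3 - <<'E'
from st import *
_,_,_,_,n,t,p0=st(pickle.load(open("w2.pkl","rb")),.0695)
s=ctrl.get_state();print(((s["eef_pos"]-p0)@np.c_[n,t,[0,0,1]]).round(4))
E
```

```text
[ 0.0382 -0.0065  0.1047]
```

Emit:
nudge_tcp:
  moves:
    - [[-0.45,0,-0.56],0,0]
    - [[-1.05,0,-1.45],0,0]
    - [[-1.8,0,-2],0,0]
    - [[-2.85,0,-2.5],0,0]
    - [[-4,0,-2.75],0,0]
    - [[-5.25,0,-2.75],0,0]
    - [[-6.7,0,-2.55],0,0]
    - [[-8.14,0,-2.15],0,0]
    - [[-9.22,0,-1.65],0,0]
    - [[-9.66,0,-1.35],0,0]

```text
clock: 30.2
eef_pos: [0.4741, -0.3703, 0.1188]
orientation: [0.68, 0.733, 0.0, 0.001]
ft_force: [-0.1, 1.6, 6.3]
finger_gap: 0.005
finger_force: 3.1
```

```bash
python3 - <<'E'
from st import *
_,_,_,_,n,t,p0=st(pickle.load(open("w2.pkl","rb")),.0695)
s=ctrl.get_state();print(((s["eef_pos"]-p0)@np.c_[n,t,[0,0,1]]).round(4),s["ft_force"])
c=cap("side");save(c,"pics/side7.png")
o=np.zeros((600,800,3),np.uint8);o[:500,:400]=cv2.resize(c["image"][245:410,215:347],(400,500),interpolation=2)
c=cap("scene");o[:400,400:]=cv2.resize(c["image"][115:225,310:420],(400,400),interpolation=2)
cv2.imwrite("pics/d.png",o[:,:,::-1])
E
```

```text
[ 0.138  -0.0056  0.1188] [-0.12856711  1.59594437  6.31142589]
```

View pics/d.png

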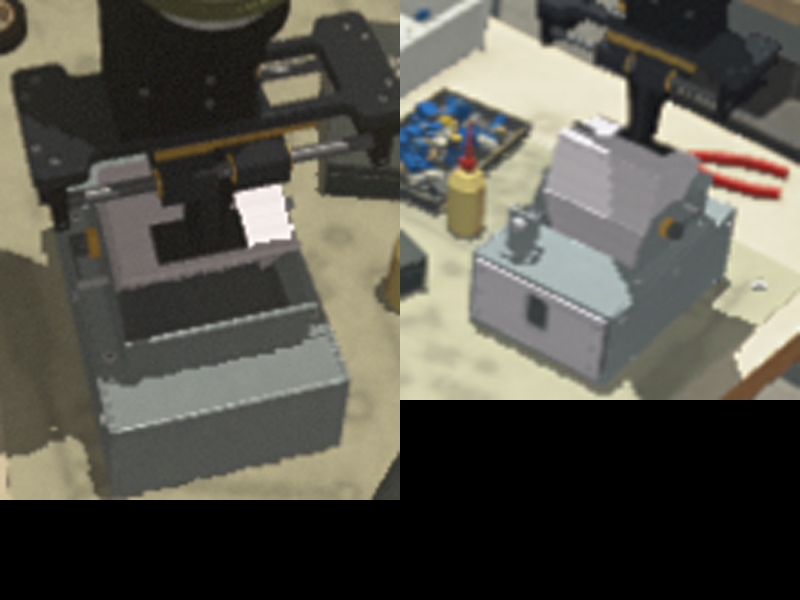

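Scaled: 0.009 m is 0.9, 0.006 m is 0.6.

Emit:
nudge_tcp:
  moves:
    - [[-0.2,0,0.3],0,0]
    - [[-0.4,0,0.6],0,0]
    - [[-0.5,0,0.9],0,0]
    - [[-0.5,0,0.9],0,0]
    - [[-0.5,0,0.9],0,0]
    - [[-0.5,0,0.9],0,0]
    - [[-0.5,0,0.9],0,0]
    - [[-0.5,0,0.9],0,0]

```text
clock: 31.3
eef_pos: [0.4753, -0.3754, 0.1144]
orientation: [0.68, 0.733, 0.001, 0.002]
ft_force: [-10.6, 9.3, 39.3]
finger_gap: 0.003
finger_force: 16.5
```

Emit:
nudge_tcp:
  moves:
    - [[0,0,-0.4],0,0]
    - [[0,0,-0.4],0,0]
    - [[0,0,-0.4],0,0]
    - [[0,0,-0.4],0,0]
    - [[0,0,-5],0,0]
    - [[0,0,-10],0,0]
    - [[5,0,-13],0,0]
    - [[10,0,-13],0,0]
    - [[16,0,-13],0,0]
    - [[20,0,-13],0,0]

```text
clock: 32.55
eef_pos: [0.4588, -0.1728, 0.2394]
orientation: [0.68, 0.734, 0.0, 0.0]
ft_force: [0.8, 0.2, 0.7]
finger_gap: 0.004
finger_force: 0.0
```

```bash
python3 - <<'E'
from st import *
c=cap("side");Q,u,v,z,n,t,p0=st(c,.0695)
o=np.zeros((600,800,3),np.uint8);o[:500,:400]=cv2.resize(c["image"][245:410,215:347],(400,500),interpolation=2)
I=c["image"].astype(int);m=(I[...,2]>I[...,0]+50)&(abs(v)<.08)&(u>-.05)&(u<.25);print("blue",m.sum(),np.round(Q[m].mean(0),3) if m.any() else 0)
m=(abs(z-.152)<.004)&(u>0)&(u<.2)&(abs(v)<.07);print("rim u",m.sum(),np.percentile(u[m],[1,5,50]).round(4) if m.any() else 0)
c=cap("scene");o[:400,400:]=cv2.resize(c["image"][115:225,310:420],(400,400),interpolation=2)
cv2.imwrite("pics/e.png",o[:,:,::-1])
E
```

```text
blue 0 0
rim u 194 [0.0489 0.0498 0.0525]
```

View pics/e.png

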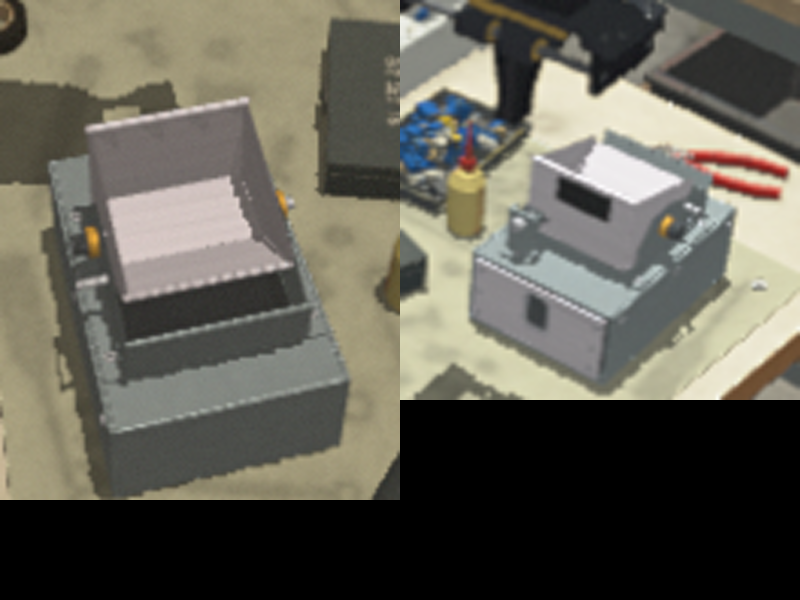

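Emit:
nudge_tcp:
  moves:
    - [[0,0,0],0,0]
    - [[0,0,0],0,0]
    - [[0,0,0],0,0]
    - [[0,0,0],0,0]

```text
clock: 33.15
eef_pos: [0.4588, -0.1754, 0.2393]
orientation: [0.68, 0.733, -0.0, -0.0]
ft_force: [-0.3, -0.8, -0.7]
finger_gap: 0.004
finger_force: 0.0
```

```bash
python3 - <<'E'
from h import *
print(ctrl.hand_in())
E
```

```text
the job is handed in; nothing more can be done
None
```

I finished the line clearance and handed it in at 33 s, with no verdict returned: hook back in its rest, nut in the dish, tray home, cup emptied and upright; the first grasp closed on air because the fingertips end about 33 mm short of the stated TCP, which I then corrected for.

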